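# Hold a duct cover kit down in the sprung banding jig

## Task

Make up a duct cover kit for banding: lay the long aluminium plate flat and square on the sprung table of the banding jig, its two ends over the two stop blocks, then lay the shorter aluminium plate squarely on the middle of it. Press the pile down against the spring until the long plate sits firmly on both stop blocks, without forcing it, and finish while still holding it down there with the fingers, so that the bands can be passed round. Leave the other things on the bench where they are.

Things in the scene. Friction and masses are not known exactly. Their poses are not given: they have to be found in the camera images.
- back_plate_mid (a point): Centre (half-way up) of the long plate: a plain flat aluminium plate with four small dark bolt holes, 120 x 50 x 12 mm (x, y, z), about 190 g, lying flat on the bench. x runs along its length, z up.
- cover_plate_mid (a point): Centre (half-way up) of the shorter plate: a plain flat aluminium plate with two small dark bolt holes, 90 x 50 x 12 mm (x, y, z), about 145 g, lying flat on the bench. x runs along its length, z up. The two plates may have either side of the bench.
- back_plate: The long plate as a body; its origin is the centre of its underside.
- cover_plate: The shorter plate as a body; its origin is the centre of its underside.
- jig_seat (a point): Fixed point of the banding jig: centre of the top of its sprung table when raised, 60 mm above the bench; x runs from stop block to stop block, z up. The jig is fixed: grey base 160 x 80 mm (x, y), 14 mm high; the sprung table in its middle, 64 x 40 mm (x, y), goes straight down. Plates overhang its long edges, so fingers fit there; nothing stands higher than the raised table.
- stops: The jig's two fixed steel stop blocks (one body, origin at the centre of the jig's underside, axes as jig_seat): each 16 x 44 mm (x, y), centred 52 mm either side of the middle along x, outer faces 120 mm apart; tops 48 mm above the bench, 12 mm below the raised table.
- plunger (a joint): Travel of the sprung table in m: 0 raised, 0.012 when a flat plate on it meets both stop blocks (bare table: up to 0.016). The spring pushes up with 7 N raised, plus 0.35 N per mm, so 11.2 N at the stops. The plates weigh 3 to 4 N together and do not move it; a push of 7 to 9 N brings them to the stops, then the force rises steeply. 12 to 20 N holds the pile firmly.
- jig: The whole banding jig with its sprung table and stop blocks; origin at the centre of its underside, axes as jig_seat.
- brass_tee: Not part of the job, to be left alone: loose brass pipe tee standing on its hexagon foot, about 28 mm across, 55 mm high, with a short branch to one side. Origin at the centre of its underside.
- coupling: Not part of the job, to be left alone: loose copper pipe sleeve standing on end, 42 mm across, 32 mm high. Origin at the centre of its underside.
- blank_disc: Not part of the job, to be left alone: loose round steel blanking disc lying flat, 68 mm across, 10 mm thick. Origin at the centre of its underside.
- hex_bush: Not part of the job, to be left alone: loose brass hexagon bush, 37 mm across, 28 mm high. Origin at the centre of its underside.
- carton: Not part of the job, to be left alone: loose closed cardboard carton, 90 x 60 x 55 mm. Origin at the centre of its underside.
- wrench: Not part of the job, to be left alone: loose steel wrench lying flat beyond the right-hand plate. Origin at the centre of its underside.
- band_roll: Not part of the job, to be left alone: loose black roll of banding lying flat, 90 mm across, 20 mm high. Origin at the centre of its underside.

How it is judged:
On the way, in this order (a step that is already met when the one before it is completed fails the run):
1. the long plate lies flat and square on the sprung table, ends over the stop blocks (horizontal distance between back_plate_mid and jig_seat below 0.01 m and angle between the x axis of back_plate_mid and the x axis of jig_seat, either way round below 0.12 rad and angle between back_plate_mid's own z axis and vertical below 0.06 rad and contact force between back_plate and jig above 0.4 N and z of back_plate_mid in the frame of jig_seat between -0.01 and 0.01 m), for 0.2 s.
2. the shorter plate lies squarely on the middle of the long one (all of step 1 and horizontal distance between cover_plate_mid and back_plate_mid below 0.008 m and angle between the x axis of cover_plate_mid and the x axis of back_plate_mid, either way round below 0.12 rad and angle between cover_plate_mid's own z axis and vertical below 0.06 rad and z of cover_plate_mid in the frame of back_plate_mid above 0.009 m and contact force between cover_plate and back_plate above 0.4 N), for 0.2 s.
At the end, for the whole second after the job is handed in: Long plate flat on the sprung table, within 10 mm and 7 degrees; shorter plate flat on it, within 8 mm and 7 degrees. Table pressed down over 10.5 mm, long plate bearing on the stop blocks with 1.5 to 35 N, at rest, held by the fingers on the shorter plate through the last second (all of step 2 and value of joint plunger above 0.0105 m and contact force between back_plate and stops between 1.5 and 35 N and contact force between the fingers and cover_plate above 2 N and linear speed of back_plate below 0.02 m/s); the arm keeps its last pose, push and grip.
It fails at once if another thing on the bench was shifted by more than 30 mm (distance of any of brass_tee, coupling, blank_disc, hex_bush, carton, wrench, band_roll from where it was at the start of the episode above 0.03 m).
It fails at once if the pile was forced on to the stop blocks (more than 80 N) (contact force between back_plate and stops above 80 N).
It also fails if it takes over 54 s, if anything falls off the work surface, if the arm or the gripper's body presses on something with over 40 N, if the wrist force passes 120 N, or if a joint passes its speed limit or range.

## Robot

A 7-joint arm with a two-finger parallel gripper is mounted at the origin on the work surface. World frame = base frame: x ahead of the robot, y to its left, z up, the work surface at z = 0. Lengths are in m, angles in rad, forces in N, time in s.
With the tool pointing down it reaches from about 0.4 to 0.9 m from the base axis. Payload 5.5 kg.
Tool frame: the origin (TCP) lies midway between the tips of the shut fingers; the grasp point (between the pads) lies 19 mm behind it (manip.grip_depth is the distance from the TCP to the grasp point, in m); z points along the fingers, x is the direction in which the jaws open and shut, and the axes are right-handed (so a half turn about z gives the same grasp; the last joint's range is limited). The gripper opens to 92 mm and grips with 3 to 60 N. Pads are 19 mm wide; open, the fingers measure 130 mm over their backs; the gripper's body (75 mm by 190 mm) begins 47 mm behind the grasp point.
Start: joints at [-0.945, 0.501, -0.427, 1.55, 0.221, 1.138, -0.21], TCP at [0.231, 0.608, 0.227] pointing down, gripper open.
Joint ranges: [-2.88, 2.88], [-0.31, 2.03], [-1.54, 1.56], [0.2, 2.42], [-1.41, 4.55], [0.19, 2.02], [-2.57, 2.57]. Speed limits (rad/s): [2.57, 2.57, 3.14, 3.14, 3.14, 3.14, 3.14].

## Interface

Orientations are given as a unit quaternion [x, y, z, w].
In Python, from bench import manip, effector, viewer gives the robot as it stands. Calls block until the motion is done:
- manip.move_pose(position, orientation): joint-space move of the TCP to a pose.
- manip.servo_line(position, ori=None, vel=0.15): straight line of the TCP; ori=None keeps the orientation; vel is the mean speed in m/s.
- manip.movej(angles): joint-space move.
- effector.open_jaws() and effector.close(f_grip=None): open the fingers fully, or close them until they stop; f_grip is the grip in N (None keeps the last).
- manip.sleep(seconds).
- manip.solve_ik(position, orientation): joint angles nearest the present ones, or None.
- viewer.get_image(name): name is "scene" or "top" or "wrist"; returns the picture (480x640x3 uint8, red, green, blue); there is no depth.
- viewer.get_calibration(name): a dict with "vfov" (degrees; the focal length in pixels is half the picture's height over the tangent of half this angle, whatever the lens; pixels are square), "cx", "cy" (the principal point, pixels), "dist_coeffs" ([k1, k2, p1, p2, k3] as OpenCV has them; the pictures are not rectified), "eye" and "attitude" of the camera in the world. Camera axes: x right, y down, z forward; pixel columns grow to the right and rows downward; lengths in m; the calibration is good to about 2 mm. A picture is of the moment at which its call begins: read the wrist's pose just before it. get_calibration takes no time and is no camera call; for the wrist camera it gives the pose at the moment of the call.
A pose or a line that the arm cannot do raises manip.PlanningError and nothing moves.
- manip.hand_in(): hands the job in, once; it reports no verdict.
Readings, each from a call of its own:
- manip.current_clock(): time.
- manip.current_q(): joint angles.
- manip.current_joint_velocities(): joint speeds.
- manip.current_tau(): joint torques, N m.
- manip.current_tool_pos(): TCP position.
- manip.current_tcp_rot(): TCP orientation.
- manip.current_force(): force on the tool from outside, world axes, zero at the start.
- manip.current_wrist_torque(): the same for the moment, N m.
- manip.current_finger_gap(): finger opening in m.
Only numpy, scipy, OpenCV 4.12 (cv2) and the standard library are available. Lean on these libraries where they do the work, as an engineer would, in place of code of your own. Each camera call takes 0.05 s, during which the arm holds its last target.

## Working session

There is one attempt and no reset: what is moved stays moved. The work goes in short steps, each a Python script; the robot and the scene stay as the last script left them, time stands still between calls to the robot, and variables do not carry over. Pictures are saved under pics/ and viewed, and the job is handed in when it is done.

```bash
ls; mkdir -p pics
python3 - <<'E'
from bench import manip, effector, viewer
import cv2
for n in ["scene","top","wrist"]:
    print(n,viewer.get_calibration(n))
    im=viewer.get_image(n); cv2.imwrite(f"pics/{n}0.png",im[:,:,::-1])
print(manip.current_clock(),manip.current_tcp_rot(),manip.current_tool_pos(),manip.grip_depth, manip.current_force())
E
```

```text
pics
scene {'vfov': 48.90293738512967, 'cx': 318.15264759996455, 'cy': 235.7276177673711, 'dist_coeffs': array([-0.0695562,  0.       ,  0.       ,  0.       ,  0.       ]), 'eye': array([1.34389641, 0.21819669, 0.72392257]), 'attitude': array([ 0.54616314,  0.7112721 , -0.35190571, -0.26825396])}
top {'vfov': 55.82655659457986, 'cx': 313.5651363513088, 'cy': 237.40779879290662, 'dist_coeffs': array([-0.03334418,  0.        ,  0.        ,  0.        ,  0.        ]), 'eye': array([ 0.41203171, -0.02622198,  0.93132016]), 'attitude': array([-0.69344506,  0.71644661, -0.03741967,  0.06661809])}
wrist {'vfov': 64.12667518575192, 'cx': 315.48059938635316, 'cy': 241.15773412087103, 'dist_coeffs': array([-0.0473271,  0.       ,  0.       ,  0.       ,  0.       ]), 'eye': array([0.15468733, 0.63543027, 0.38375036]), 'attitude': array([0.81349752, 0.56151839, 0.08498477, 0.12528554])}
0.15 [ 8.23056782e-01  5.67958602e-01 -6.31354555e-04  4.02400655e-04] [0.23050846 0.60718246 0.22591293] 0.0188 [ 1.07212872  0.5748783  -0.53496295]
```

View pics/top0.png

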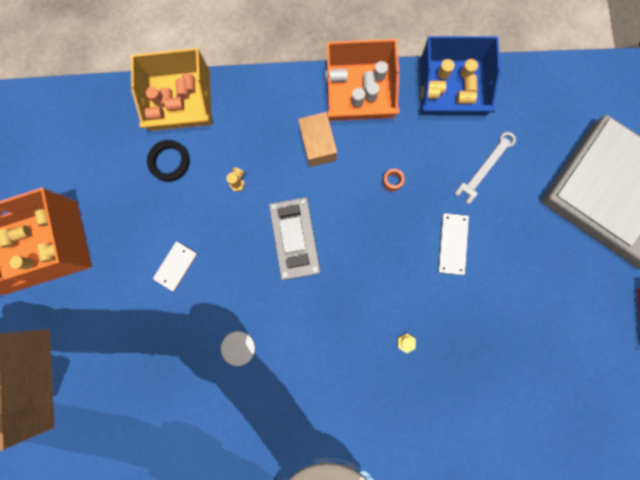

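View pics/scene0.png

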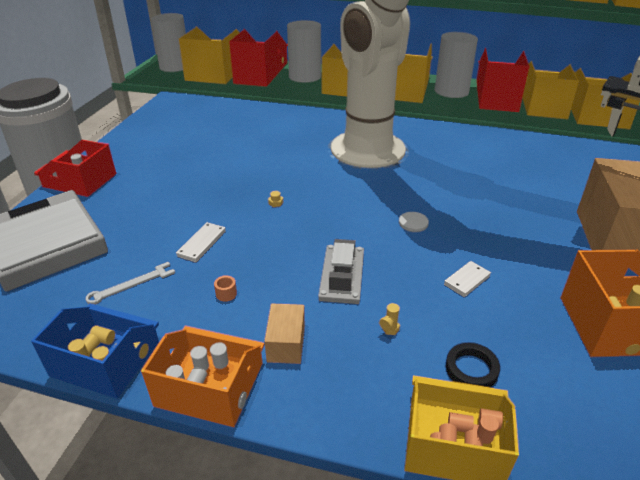

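View pics/wrist0.png

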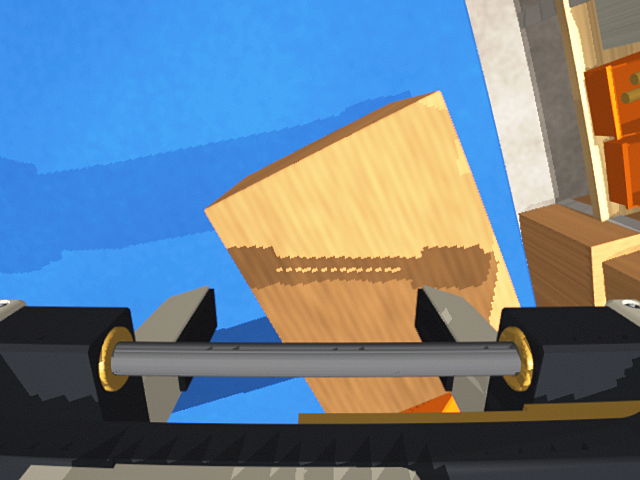

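The top view shows the jig at about (295,238), the long plate on the right at (454,244), and the shorter one on the left at (175,266). I'll enlarge these to read the corners.

Run:
```python
import cv2, numpy as np
im=cv2.imread("pics/top0.png")
def crop(x,y,w,h,s): 
    c=cv2.resize(im[y:y+h,x:x+w],None,fx=s,fy=s,interpolation=cv2.INTER_CUBIC); return c
a=crop(145,235,60,60,5); b=crop(425,205,60,80,5); c=crop(260,190,70,100,5)
H=500
o=np.zeros((H,1*(300+300)+0,3),np.uint8)
cv2.imwrite("pics/c1.png",np.hstack([np.pad(a,((0,200),(0,0),(0,0))),np.pad(b,((0,100),(0,0),(0,0)))])); cv2.imwrite("pics/c2.png",c)
```

```text
(no output)
```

View pics/c1.png

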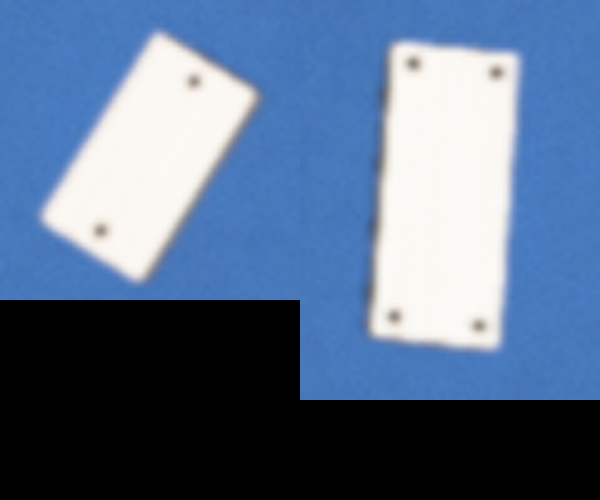

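View pics/c2.png

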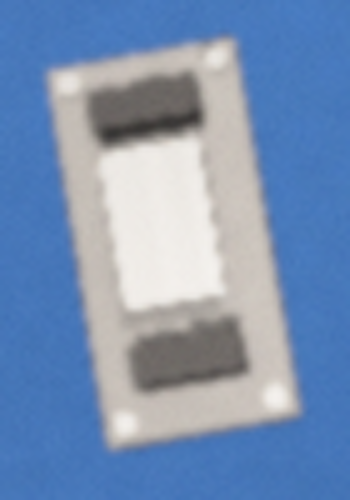

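```bash
cat > h.py <<'E'
from bench import manip, effector, viewer
import cv2, numpy as np, time
from scipy.spatial.transform import Rotation as R
def unproj(cal,pts,z):
    f=240/np.tan(np.radians(cal["vfov"])/2)
    K=np.array([[f,0,cal["cx"]],[0,f,cal["cy"]],[0,0,1]])
    n=cv2.undistortPoints(np.array(pts,float).reshape(-1,1,2),K,np.array(cal["dist_coeffs"])).reshape(-1,2)
    d=R.from_quat(cal["attitude"]).apply(np.c_[n,np.ones(len(n))])
    e=np.array(cal["eye"]); return e+d*((z-e[2])/d[:,2])[:,None]
def project(cal,P):
    f=240/np.tan(np.radians(cal["vfov"])/2)
    K=np.array([[f,0,cal["cx"]],[0,f,cal["cy"]],[0,0,1]])
    Rw=R.from_quat(cal["attitude"]).inv()
    p=cv2.projectPoints(np.array(P,float).reshape(-1,3),Rw.as_rotvec(),-Rw.apply(cal["eye"]),K,np.array(cal["dist_coeffs"]))[0]
    return p.reshape(-1,2)
def rect(W):
    W=np.array(W)[:,:2]
    (c,s,a)=cv2.minAreaRect((W*1000).astype(np.float32))
    m=W.mean(0)
    l=[W[(i+1)%4]-W[i] for i in range(4)]
    n=[np.linalg.norm(v) for v in l]
    i=0 if n[0]+n[2]>n[1]+n[3] else 1
    v=l[i]-l[i+2]
    return m, np.arctan2(v[1],v[0])%np.pi, np.round(n,4)
def down(yaw):  # tool x along yaw, z down
    q=(R.from_euler('z',yaw)*R.from_euler('x',np.pi)).as_quat(); return q
E
python3 - <<'E'
from h import *
cal=viewer.get_calibration("top")
for nm,p,o,z in [("short",[(158,33),(260,95),(142,282),(42,216)],(145,235),.012),("long",[(92,43),(219,55),(198,348),(70,337)],(425,205),.012),
 ("base",[(50,72),(236,40),(299,414),(110,450)],(260,190),.014),("table",[(100,146),(197,138),(224,296),(126,310)],(260,190),.06)]:
    pp=(np.array(p)+.5)/5-.5+np.array(o)
    print(nm,rect(unproj(cal,pp,z)))
    
pp=unproj(cal,[(236,180),(394,180),(238,349),(407,343),(318,139),(487,166),(168,161),(462,194)],0.02);print(pp.round(3))
print(R.from_quat(manip.current_tcp_rot()).as_matrix().round(3))
E
```

```text
short (array([0.50005085, 0.29897698]), np.float64(2.570930950111417), array([0.0514, 0.0899, 0.0512, 0.0888]))
long (array([ 0.52646855, -0.27385229]), np.float64(2.995996511108302), array([0.0517, 0.1205, 0.0512, 0.1212]))
base (array([0.54916457, 0.04945475]), np.float64(0.13740959444746004), array([0.0786, 0.1575, 0.0781, 0.1592]))
table (array([0.55015818, 0.05002485]), np.float64(0.13902086394087254), array([0.0383, 0.0634, 0.0385, 0.0658]))
[[ 0.675  0.168  0.02 ]
 [ 0.662 -0.16   0.02 ]
 [ 0.33   0.166  0.02 ]
 [ 0.333 -0.167  0.02 ]
 [ 0.757 -0.006  0.02 ]
 [ 0.684 -0.352  0.02 ]
 [ 0.723  0.315  0.02 ]
 [ 0.627 -0.296  0.02 ]]
[[ 0.355  0.935 -0.001]
 [ 0.935 -0.355 -0.001]
 [-0.001 -0.    -1.   ]]
```

```bash
cat >> h.py <<'E'
# tool->camera
def toolcam():
    c=viewer.get_calibration("wrist"); T=R.from_quat(manip.current_tcp_rot())
    return T.inv().apply(np.array(c["eye"])-manip.current_tool_pos()), T.inv()*R.from_quat(c["attitude"])
def snap(name,fn):
    c=viewer.get_calibration(name); im=viewer.get_image(name); cv2.imwrite("pics/"+fn,im[:,:,::-1]); return c,im
E
python3 - <<'E'
from h import *
o,A=toolcam(); print(o,A.as_matrix().round(3))
p=np.array(manip.current_tool_pos()); 
manip.servo_line([p[0]+.05,p[1]-.03,.32],vel=.3)
# camera optical axis hit: place TCP so that target in view
def view(c,z,plate_z,yaw):
    Tm=R.from_quat(down(yaw)); ax=(Tm*A).apply([0,0,1]); e=Tm.apply(o)+[0,0,z]
    h=e+ax*((plate_z-e[2])/ax[2]); return np.array([c[0]-h[0],c[1]-h[1],z])
yaw=0.139+np.pi/2
t=view([.5496,.0497],.25,.06,yaw); print(t, manip.solve_ik(t,down(yaw)))
manip.move_pose(t,down(yaw)); c,_=snap("wrist","wj.png"); np.save("wj.npy",c,allow_pickle=True)
yaw=2.996-np.pi/2
t=view([.5265,-.2739],.2,.012,yaw); print(t)
manip.move_pose(t,down(yaw)); c,_=snap("wrist","wl.png"); np.save("wl.npy",c,allow_pickle=True)
print(manip.current_clock(),manip.current_tool_pos(),t)
E
```

```text
[-0.00067589 -0.0809314  -0.15796499] [[ 1.     0.    -0.001]
 [ 0.     0.954  0.299]
 [ 0.001 -0.299  0.954]]
[0.52151382 0.04670511 0.25      ] [-0.00714013  0.22470807 -0.15454919  1.84822973  0.03907816  1.0715665
  1.53321718]
[ 0.49932327 -0.26898121  0.2       ]
4.0917 [ 0.50069075 -0.26645341  0.20029957] [ 0.49932327 -0.26898121  0.2       ]
```

View pics/wj.png

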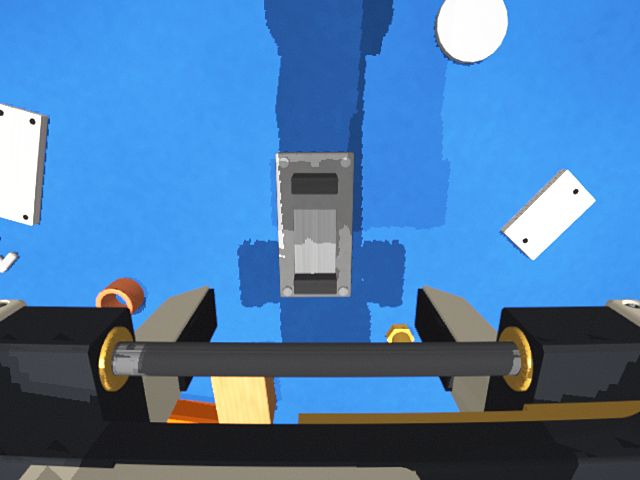

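View pics/wl.png

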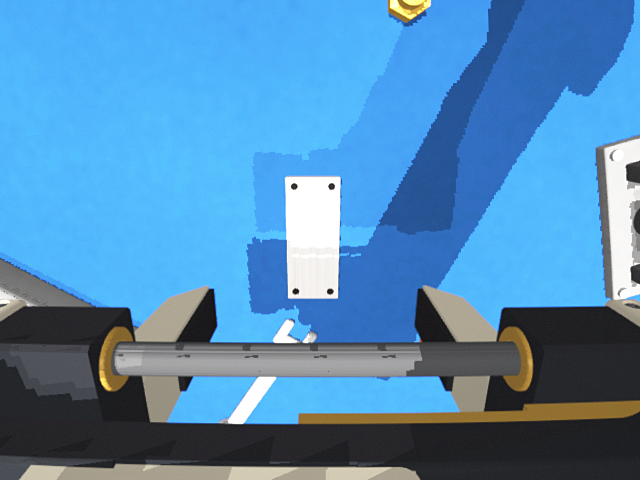

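The jig's table is at (316,240) in the first wrist picture, and the long plate's corners are near (286,177) and (338,298) in the second. I'll enlarge both.

Run:
```python
import cv2, numpy as np
a=cv2.imread("pics/wj.png")[145:305,265:365]; b=cv2.imread("pics/wl.png")[165:310,270:355]
a=cv2.resize(a,None,fx=4,fy=4,interpolation=cv2.INTER_CUBIC); b=cv2.resize(b,None,fx=4,fy=4,interpolation=cv2.INTER_CUBIC)
b=np.pad(b,((0,60),(0,0),(0,0)))
cv2.imwrite("pics/c3.png",np.hstack([a,b])[:600]); cv2.imwrite("pics/c3b.png",a[440:])
```

```text
(no output)
```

View pics/c3.png

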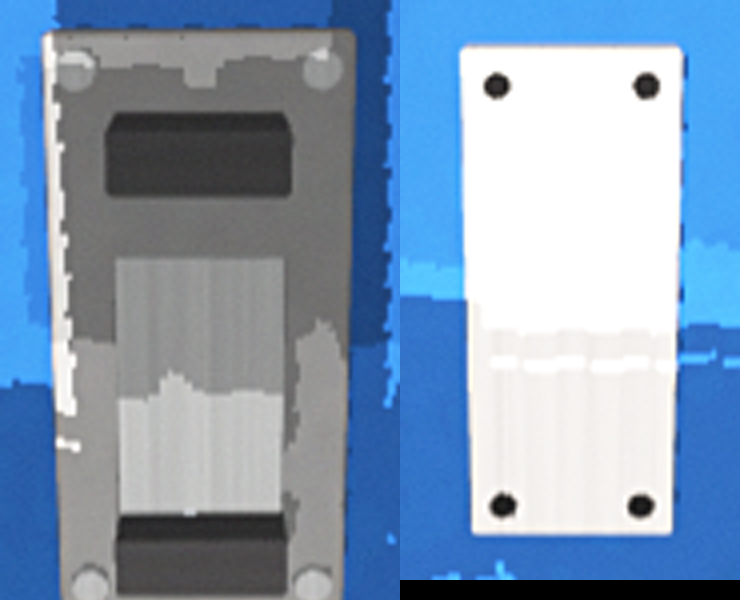

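Run:
```python
from h import *
cj=np.load("wj.npy",allow_pickle=True).item(); cl=np.load("wl.npy",allow_pickle=True).item()
f=lambda p,o:(np.array(p)+.5)/4-.5+np.array(o)
print(rect(unproj(cj,f([(116,259),(283,259),(283,514),(117,514)],(265,145)),.06)))
print(rect(unproj(cl,f([(61,46),(282,46),(273,534),(72,534)],(270,165)),.012)))
```

```text
(array([0.5501783 , 0.05026175]), np.float64(0.14182166453919462), array([0.0387, 0.0637, 0.0406, 0.0637]))
(array([ 0.52634274, -0.27385904]), np.float64(2.998925482770412), array([0.0497, 0.1208, 0.05  , 0.1208]))
```

Run:
```python
from h import *
yaw=2.9975-np.pi/2; q=down(yaw); c=[.5264,-.2739]
manip.move_pose([*c,.06],q); manip.sleep(.2); print(manip.current_tool_pos(), manip.current_force())
p=manip.current_tool_pos()
manip.servo_line([*c,.004],vel=.08); manip.sleep(.2)
print(manip.current_tool_pos(),manip.current_finger_gap(), manip.current_force())
effector.close(25); print(manip.current_finger_gap(),manip.current_tool_pos())
manip.servo_line([*c,.15],vel=.15); manip.sleep(.2)
print(manip.current_finger_gap(),manip.current_tool_pos(),manip.current_force(),manip.current_clock())
snap("wrist","g1.png")
```

```text
[ 0.52802131 -0.27467164  0.06253432] [-0.09390954 -0.34544988 -0.6602392 ]
[ 0.52689484 -0.27415337  0.00463387] 0.09227344265343926 [ 0.98758458 -0.99858175 -0.19863649]
0.049785464503823915 [ 0.52642163 -0.2738005   0.00399297]
0.04936967002262193 [ 0.52578882 -0.27361106  0.14893644] [ 0.35498467  0.65113665 -2.04564095] 8.0333
```

View pics/g1.png

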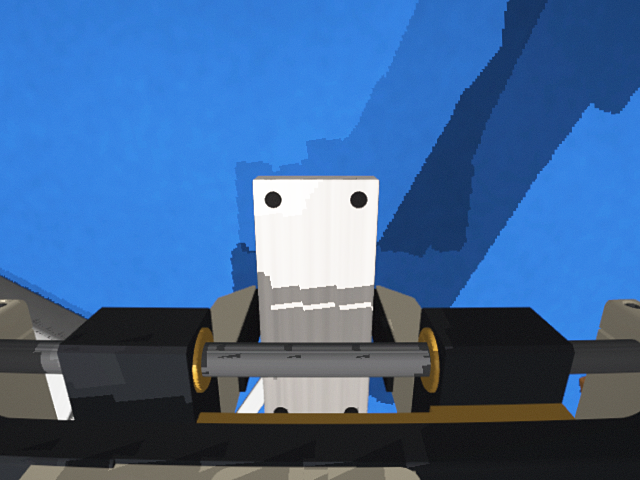

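The long plate is gripped level between the fingers, its near end edge at row 177. I'll carry it to the jig.

Run:
```python
from h import *
yaw=.139+np.pi/2; q=down(yaw); c=[.5502,.0501]
manip.move_pose([*c,.13],q); manip.sleep(.4)
manip.servo_line([*c,.08],vel=.1);manip.sleep(.4)
print(manip.current_tool_pos(), manip.current_force(),manip.current_clock())
cal,_=snap("wrist","p1.png"); np.save("p1.npy",cal,allow_pickle=True)
Rz=R.from_euler('z',.139)
b=np.array([.5502,.0501,.088])
print(project(cal,[b+Rz.apply([x,y,0]) for x,y in [(-.06,-.025),(-.06,.025),(.06,-.025)]]))
```

```text
[0.55045394 0.0501499  0.08038471] [ 0.33718976 -0.17058851 -1.82611044] 10.7667
[[253.84758228 177.72953538]
 [381.4498597  177.73997534]
 [266.27469569 423.8853749 ]]
```

View pics/p1.png

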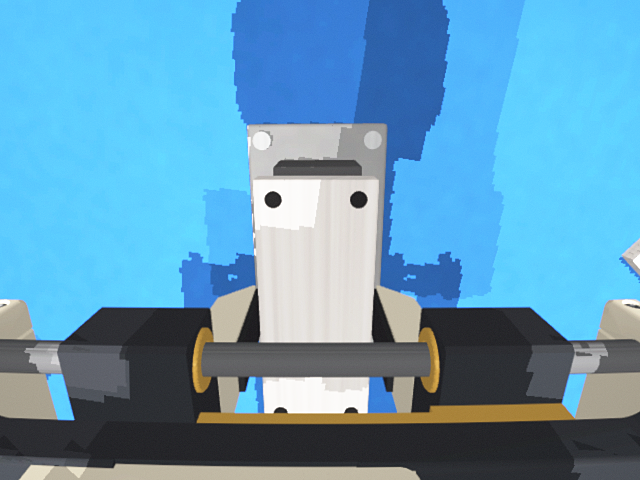

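The plate's end corners at (254,179) and (379,179) are about where I predicted, and it sits centred over the jig. Next I lower it.

Run:
```python
from h import *
c=[.5502,.0501]
manip.servo_line([*c,.067],vel=.06);manip.sleep(.2)
f0=np.mean([manip.current_force()[2] for _ in range(4)])
for z in [.065,.064,.063]:
    manip.servo_line([*c,z],vel=.03);manip.sleep(.2)
    f=manip.current_force()[2]; print(z,manip.current_tool_pos(),f-f0)
    if f-f0>1.5: break
effector.open_jaws();manip.sleep(.2)
print(manip.current_tool_pos(),manip.current_force(),manip.current_clock(),manip.current_finger_gap())
manip.servo_line([*c,.16],vel=.2)
o,A=toolcam()
def view(c,z,plate_z,yaw):
    Tm=R.from_quat(down(yaw)); ax=(Tm*A).apply([0,0,1]); e=Tm.apply(o)+[0,0,z]
    h=e+ax*((plate_z-e[2])/ax[2]); return np.array([c[0]-h[0],c[1]-h[1],z])
t=view(c,.25,.072,.139+np.pi/2); manip.servo_line(t,vel=.25);manip.sleep(.2)
cal,_=snap("wrist","p2.png"); np.save("p2.npy",cal,allow_pickle=True)
yaw=2.571-np.pi/2
t=view([.5,.299],.2,.012,yaw); manip.move_pose(t,down(yaw)); manip.sleep(.2)
cal,_=snap("wrist","ws.png"); np.save("ws.npy",cal,allow_pickle=True)
print(manip.current_clock(),manip.current_tool_pos())
a=cv2.imread("pics/p2.png")[140:340,250:390]; b=cv2.imread("pics/ws.png")[150:350,250:390]
cv2.imwrite("pics/c4.png",cv2.resize(np.hstack([a,b]),None,fx=2.8,fy=2.8,interpolation=cv2.INTER_CUBIC))
```

```text
0.065 [0.55025635 0.05012622 0.06506466] -1.063244831964477
0.064 [0.55019128 0.05011724 0.064     ] 0.4612934699748392
0.063 [0.55021507 0.05012224 0.06333681] 6.2419473352250465
[0.55022962 0.0501002  0.06301174] [-0.33314142  0.45108762 -1.05995021] 13.7833 0.09191595319015185
16.5667 [0.47859588 0.31330803 0.20024511]
```

View pics/c4.png

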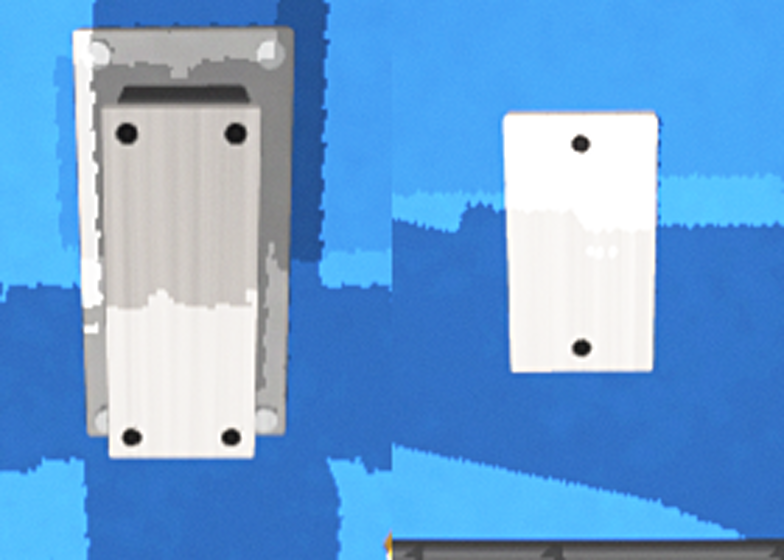

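Run:
```python
from h import *
cp=np.load("p2.npy",allow_pickle=True).item(); cs=np.load("ws.npy",allow_pickle=True).item()
f=lambda p,o:(np.array(p)+.5)/2.8-.5+np.array(o)
print(rect(unproj(cp,f([(102,104),(260,104),(255,457),(109,457)],(250,140)),.072)))
print(rect(unproj(cs,f([(504-392,113),(657-392,113),(652-392,371),(511-392,371)],(250,150)),.012)))
```

```text
(array([0.54983046, 0.04921571]), np.float64(0.14088613758596813), array([0.0491, 0.1208, 0.0502, 0.1208]))
(array([0.49993153, 0.30038095]), np.float64(2.573705960314498), array([0.0497, 0.0909, 0.0494, 0.0909]))
```

The long plate lies on the jig within 1 mm and level, and the cover is at (0.500, 0.300). I'll grasp the cover and bring it over.

Run:
```python
from h import *
yaw=2.572-np.pi/2; q=down(yaw); c=[.5,.300]
manip.move_pose([*c,.05],q); manip.sleep(.3)
manip.servo_line([*c,.004],vel=.08); manip.sleep(.3)
print(manip.current_tool_pos(),manip.current_force())
effector.close(25); print(manip.current_finger_gap(),manip.current_tool_pos())
manip.servo_line([*c,.15],vel=.15); manip.sleep(.1)
print(manip.current_finger_gap())
yaw=.139+np.pi/2; q=down(yaw); c=[.5500,.0497]
manip.move_pose([*c,.14],q); manip.sleep(.3)
manip.servo_line([*c,.095],vel=.1);manip.sleep(.4)
print(manip.current_tool_pos(), manip.current_force(),manip.current_clock())
cal,_=snap("wrist","p3.png")
Rz=R.from_euler('z',.139)
b=np.array([.55,.0497,.103])
print(project(cal,[b+Rz.apply([x,y,0]) for x,y in [(-.045,-.025),(-.045,.025)]]))
```

```text
[0.50035163 0.30019627 0.00450635] [ 0.04140357 -0.24443714  0.15438958]
0.049382140558816914 [0.50002647 0.30006633 0.00398824]
0.04948263130743815
[0.55024719 0.04968096 0.09540154] [-0.32811295 -0.41372432 -1.42066369] 22.8583
[[255.63110305 215.00062952]
 [379.65670486 215.01157463]]
```

View pics/p3.png

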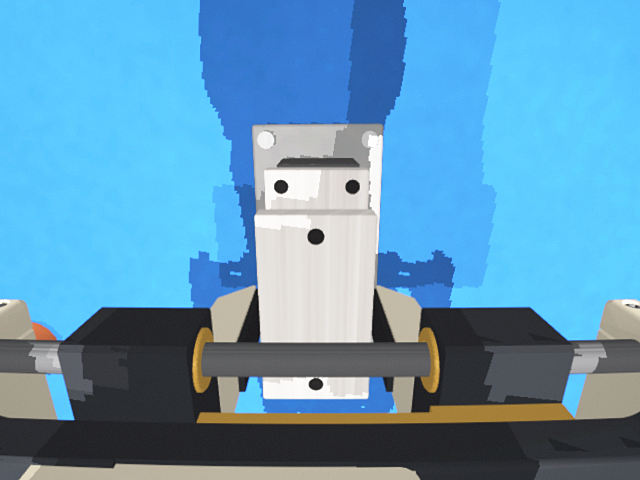

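The cover's far edge (255–377, row ~212) is in line with the long plate below it, both centred on column 316. I'll lower and release it.

Run:
```python
from h import *
c=[.5500,.0497]
manip.servo_line([*c,.079],vel=.06);manip.sleep(.2)
f0=np.mean([manip.current_force()[2] for _ in range(4)])
for z in [.077,.076,.075]:
    manip.servo_line([*c,z],vel=.03);manip.sleep(.2)
    f=manip.current_force()[2]; print(z,manip.current_tool_pos(),f-f0)
    if f-f0>1.5: break
effector.open_jaws();manip.sleep(.2)
print(manip.current_tool_pos(),manip.current_force(),manip.current_clock())
manip.servo_line([*c,.16],vel=.2)
o,A=toolcam()
Tm=R.from_quat(manip.current_tcp_rot()); ax=(Tm*A).apply([0,0,1]); e=Tm.apply(o)+[0,0,.25]
h=e+ax*((.084-e[2])/ax[2]); t=np.array([c[0]-h[0],c[1]-h[1],.25])
manip.servo_line(t,vel=.25);manip.sleep(.2)
cal,_=snap("wrist","p4.png"); np.save("p4.npy",cal,allow_pickle=True)
effector.close(20); print(manip.current_finger_gap(),manip.current_clock())
a=cv2.imread("pics/p4.png")[140:340,250:390]
cv2.imwrite("pics/c5.png",cv2.resize(a,None,fx=3,fy=3,interpolation=cv2.INTER_CUBIC))
```

```text
0.077 [0.55004851 0.04969399 0.07706199] 0.44594146218243036
0.076 [0.5500321  0.04971845 0.07600711] 0.1551340319842731
0.075 [0.55003418 0.0497064  0.07520387] 5.480898411669344
[0.54998307 0.04970031 0.07498941] [ 0.02974752 -0.9407008  -0.65170994] 25.925
0.0006425423061380558 28.7083
```

View pics/c5.png

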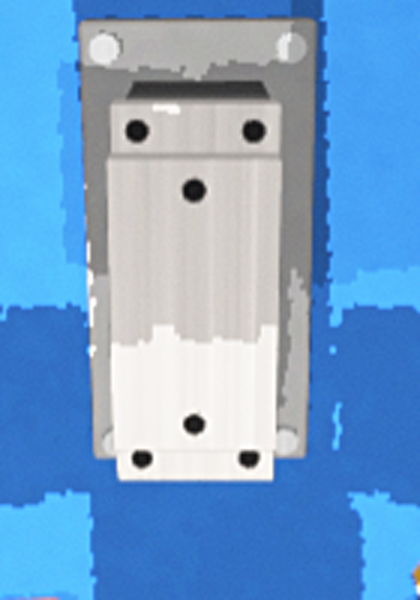

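Run:
```python
from h import *
cp=np.load("p4.npy",allow_pickle=True).item()
f=lambda p,o:(np.array(p)+.5)/3-.5+np.array(o)
print(rect(unproj(cp,f([(110,101),(281,101),(273,480),(118,480)],(250,140)),.072)))
print(rect(unproj(cp,f([(107,157),(281,157),(275,450),(113,450)],(250,140)),.084)))
c=[.5500,.0495]
manip.servo_line([*c,.11],vel=.2);manip.sleep(.2)
manip.servo_line([*c,.088],vel=.05);manip.sleep(.4)
print(manip.current_tool_pos(),manip.current_force(),manip.current_clock())
```

```text
(array([0.55010391, 0.04921591]), np.float64(0.13841784510408486), array([0.0494, 0.1204, 0.0496, 0.1204]))
(array([0.54933038, 0.04868854]), np.float64(0.13803041686065332), array([0.0492, 0.0902, 0.0495, 0.0902]))
[0.55010786 0.04951882 0.08817273] [ 0.32587073 -0.07640496 -0.27129087] 30.7583
```

Both plates are square and concentric within about 1 mm. The shut fingers are just above the centre, so I'll press with force feedback.

Run:
```python
from h import *
c=[.5500,.0495]
def fz():
    return np.mean([(manip.sleep(.03),manip.current_force()[2])[1] for _ in range(5)])
f0=fz(); print(f0)
for z in [.083,.079,.075,.073]+list(np.arange(.0725,.066,-.0005)):
    manip.servo_line([*c,z],vel=.02);manip.sleep(.25)
    f=fz()-f0; print(round(z,4),manip.current_tool_pos().round(4) if hasattr(manip.current_tool_pos(),'round') else manip.current_tool_pos(),round(f,2),round(manip.current_clock(),2))
    if f>13.5: break
```

```text
-0.4780270655848208
0.083 [0.5504 0.0495 0.0832] 4.64 31.74
0.079 [0.5504 0.0495 0.0792] 5.95 32.51
0.075 [0.5504 0.0495 0.0754] 6.61 33.27
0.073 [0.5504 0.0495 0.0735] 7.51 33.94
0.0725 [0.5504 0.0495 0.073 ] 7.96 34.61
0.072 [0.5504 0.0496 0.0725] 7.92 35.27
0.0715 [0.5504 0.0496 0.0723] 10.38 35.94
0.071 [0.5504 0.0495 0.0723] 14.19 36.61
```

Run:
```python
from h import *
for _ in range(4):
    manip.sleep(.4); print(manip.current_force(),manip.current_tool_pos(),manip.current_clock())
snap("wrist","f.png"); snap("scene","fs.png"); snap("top","ft.png")
a=cv2.imread("pics/fs.png")[210:330,270:420]; cv2.imwrite("pics/fs2.png",cv2.resize(a,None,fx=4,fy=4,interpolation=cv2.INTER_CUBIC))
```

```text
[-2.77849953 -0.32853521 13.48069848] [0.55040254 0.04956783 0.07224926] 37.0083
[-2.17682075 -0.75278902 13.9540695 ] [0.55041892 0.04955777 0.07224155] 37.4083
[-2.20126442 -0.92962092 13.98463982] [0.550411   0.04955053 0.07224797] 37.8083
[-2.14675958  0.16144608 14.5740801 ] [0.55041439 0.04954133 0.0722593 ] 38.2083
```

View pics/f.png

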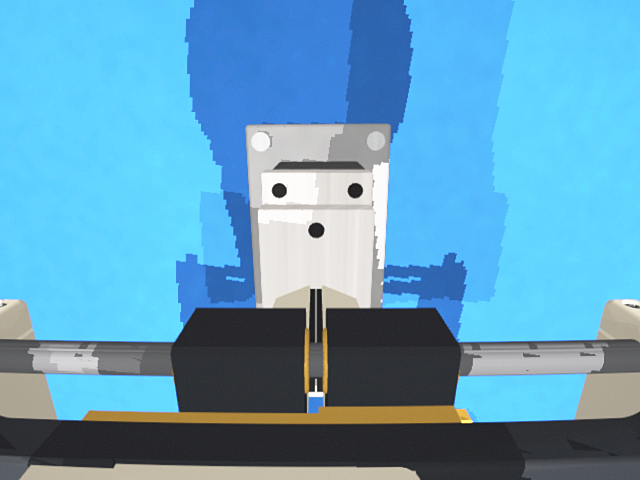

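View pics/fs2.png

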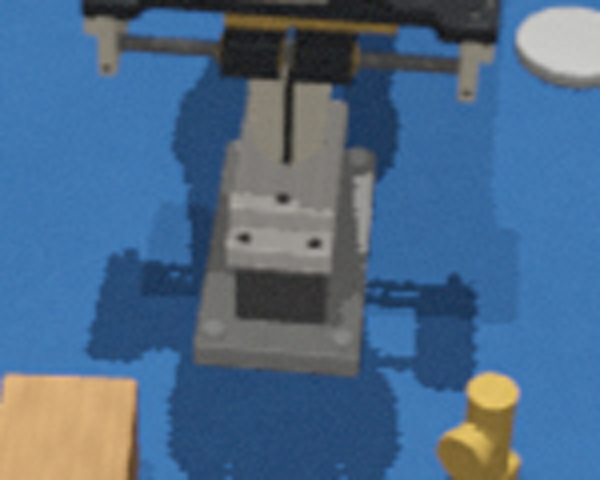

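View pics/ft.png

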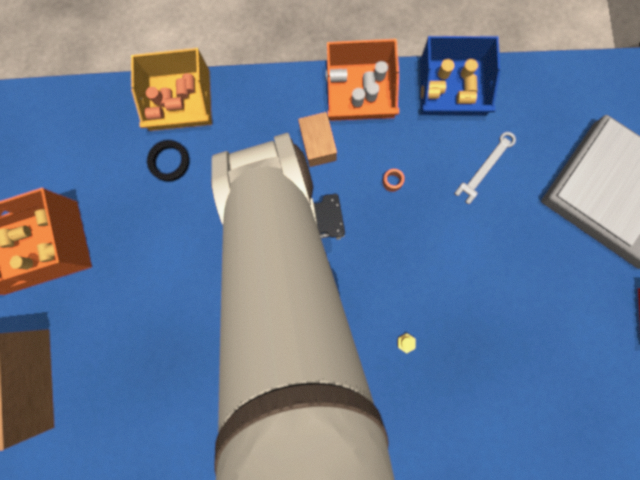

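The pile sits flat on the stop blocks with the fingers centred on the cover. The push is steady at about 14 N and nothing else has moved, so I'm handing in.

Run:
```python
from h import *
manip.hand_in(); print(manip.current_clock(),manip.current_force())
```

```text
the job is handed in; nothing more can be done
the job is handed in; nothing more can be done
```

The duct cover kit is made up on the banding jig and handed in at about 38 s of the 54 s allowed, with the shut fingers still holding it down. The hand-in gave no verdict.

- **Placing:** My last measurement, before pressing, put both plates within about 1.5 mm of the jig's centre. They were within 1 mm of each other and within 0.2° of each other and of the jig.
- **Pressing:** Pressing was done in small steps. The fingers stopped going down 12 mm below the raised position, where the force turned steep, so the long plate is on the stop blocks.
- **Holding force:** The push stayed steady at about 14 N for the last 1.5 s. By my estimate that leaves about 6 N on the stop blocks, but I could not read that force or the table's travel directly.
- **Other things:** The last pictures show the pile flat and the loose things in view where they were. In the top picture the arm hid the brass tee and the disc. The scene picture showed both, but I did not measure them.

No check failed or disagreed.

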